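Rack the washed squeegees

TASK

The four washed squeegees stand in the wire drip rack. Move them over to the storage rack beside it, each into the tray made for its own length, standing flat on the tray floor with its blade up. Carry each one and set it down rather than letting it fall, and leave the little dropper bottle between the racks standing in its place.

Things in the scene. Friction and masses are not known exactly. Their poses are not given: they have to be found in the camera images.
- squeegee_200: Screen-printing squeegee, the longest of four, 200 mm long, standing blade up. Flat-sided wooden handle 200 x 28 thick x 70 mm tall; green rubber blade on it 198 x 9 thick, top 92 mm above the underside. The four differ only in length. 0.30 kg, loose. Origin: centre of the underside (at the start 22 mm above the table); x along its length, y across, z up to the blade.
- squeegee_160: Screen-printing squeegee, the second longest of four, 160 mm long, standing blade up. Flat-sided wooden handle 160 x 28 thick x 70 mm tall; green rubber blade on it 158 x 9 thick, top 92 mm above the underside. The four differ only in length. 0.24 kg, loose. Origin: centre of the underside (at the start 22 mm above the table); x along its length, y across, z up to the blade.
- squeegee_120: Screen-printing squeegee, the second shortest of four, 120 mm long, standing blade up. Flat-sided wooden handle 120 x 28 thick x 70 mm tall; green rubber blade on it 118 x 9 thick, top 92 mm above the underside. The four differ only in length. 0.18 kg, loose. Origin: centre of the underside (at the start 22 mm above the table); x along its length, y across, z up to the blade.
- squeegee_80: Screen-printing squeegee, the shortest of four, 80 mm long, standing blade up. Flat-sided wooden handle 80 x 28 thick x 70 mm tall; green rubber blade on it 78 x 9 thick, top 92 mm above the underside. The four differ only in length. 0.12 kg, loose. Origin: centre of the underside (at the start 22 mm above the table); x along its length, y across, z up to the blade.
- tray_200: Fixed open aluminium trough, the longest of four, for the 200 mm squeegee: inside 224 x 46 wide x 25 mm deep, walls and floor 3 mm. Origin: centre of its underside, 20 mm above the table; x along its length, y across. The four lie side by side on the dark storage rack (240 x 346 mm, end plates 44 mm high), 84 mm between centres, in any order.
- tray_160: Fixed open aluminium trough, the second longest of four, for the 160 mm squeegee: inside 184 x 46 wide x 25 mm deep, walls and floor 3 mm. Origin: centre of its underside, 20 mm above the table; x along its length, y across. The four lie side by side on the dark storage rack (240 x 346 mm, end plates 44 mm high), 84 mm between centres, in any order.
- tray_120: Fixed open aluminium trough, the second shortest of four, for the 120 mm squeegee: inside 144 x 46 wide x 25 mm deep, walls and floor 3 mm. Origin: centre of its underside, 20 mm above the table; x along its length, y across. The four lie side by side on the dark storage rack (240 x 346 mm, end plates 44 mm high), 84 mm between centres, in any order.
- tray_80: Fixed open aluminium trough, the shortest of four, for the 80 mm squeegee: inside 104 x 46 wide x 25 mm deep, walls and floor 3 mm. Origin: centre of its underside, 20 mm above the table; x along its length, y across. The four lie side by side on the dark storage rack (240 x 346 mm, end plates 44 mm high), 84 mm between centres, in any order.
- dropper_bottle: Small capped dropper bottle, 28 mm across, 75 mm tall, 0.05 kg, loose on the table between the two racks. Origin: centre of its underside, z up. To be left as it stands.
- drip_rack: Fixed grey pan, 270 x 350 mm, with steel slats 22 mm above the table and four bays in a row, 84 mm between centres, each between two wire hoops 52 mm apart, 50 mm above the table. Squeegees stand parallel in the bays, in any order. Origin: underside centre; x along the bays, y along the row. It stands left or right of the storage rack.
Mind the look-alikes: they are no part of the job. Leave any blue look-alike of the squeegee_200 alone.

How it is judged:
By the outcome, as a careful person would: the job done as asked, in the order asked, and still so for the second after the job is handed in, with the robot touching nothing.
It also fails if it takes over 125 s, if anything falls off the work surface, if the arm or the gripper's body presses on something with over 40 N, if the wrist force passes 120 N, or if a joint passes its speed limit or range.

ROBOT

A 6-joint arm with a two-finger parallel gripper is mounted at the origin on the work surface. World frame = base frame: x ahead of the robot, y to its left, z up, the work surface at z = 0. Lengths are in m, angles in rad, forces in N, time in s.
With the tool pointing down it reaches from about 0.3 to 0.775 m from the base axis. Payload 14.6 kg.
Tool frame: the origin (TCP) lies midway between the tips of the shut fingers; the grasp point (between the pads) lies 19 mm behind it; z points along the fingers, y is the line along which they close (so a half turn about z gives the same grasp; the last joint's range is limited). The gripper opens to 85 mm and grips with 20 to 120 N. Pads are 22 mm wide; open, the fingers measure 114 mm over their backs; the gripper's body (76 mm by 85 mm) begins 54 mm behind the grasp point. The pads swing forward as they close: fully open they stand 13 mm farther back than shut.
Start: joints at [-1.218, 0.3, 1.521, -0, 1.321, -0.067], TCP at [0.224, -0.502, 0.231] pointing down, gripper open.
Joint ranges: [-3.03, 3.03], [-0.79, 2.21], [0.23, 2.52], [-1.04, 4.18], [0, 3.07], [-2.55, 2.55]. Speed limits (rad/s): [2.22, 2.22, 2.57, 3.14, 3.14, 3.14].

INTERFACE

Orientations are given as a unit quaternion [w, x, y, z].
In Python, from workcell import bot gives the robot as it stands.
- The arm moves only by the shell command python3 -m inch 'ROWS' [FORCE]. ROWS is JSON, one flat list of numbers, 7 for each row, row after row: the opening, from -1 (shut) to 1 (fully open), then the shift along the tool's x, y, z each as a share of 0.04 m, from -1 to 1, then the turn, a rotation vector about the tool's x, y, z each as a share of 6 degrees, from -1 to 1. A call has 1 to 8 rows; each row shifts and turns the commanded pose from where the row before left it, along the tool's axes as they then stand; what a row does not reach is not made up. A row lasts 1/8 s, in which the tool goes at most 62.5 mm and 10.7 degrees, less where a joint would pass 70% of its speed; a pose out of reach is approached as far as the arm can. A call with a number of a shift or a turn outside -1 to 1 is refused whole. A call with a gripper value outside its range is refused whole. The fingers move at their own pace and stop on an object; FORCE is the grip in N (left out, the last holds). Time passes only in rows, so rows that do not move let the fingers close. It gives the time, the measured TCP pose, the force, the opening and the grip force at its end, in the units of the state.
- bot.get_obs(): the state, without advancing time (a new reading comes with each control period).
- bot.camera(name): name is "scene" or "top" or "wrist"; returns a dict with "img" (480x640x3 uint8, red, green, blue), "intrinsics" (3x3 intrinsics, pixels), "position" and "attitude" of the camera in the world; the wrist camera has in their place "T_tool_cam" (4x4, takes a point from camera to tool coordinates, whose origin is the TCP and whose axes are the flange's). Camera axes: x right, y up, looking along -z (the intrinsics and any distortion apply to the point x, -y, -z); pixel columns grow to the right and rows downward; lengths in m; the calibration is good to about 2 mm. A picture is of the moment at which its call begins: read the wrist's pose just before it. There is no depth.
- bot.job_done(): hands the job in; it is judged then, once.
The state is a dict: "t": time; "joint_positions": joint angles; "joint_velocities": joint speeds; "effort": joint torques, N m; "ee_pos": TCP position; "orientation": TCP orientation; "ft_force": force on the tool from outside, world axes, zero at the start; "moment": the same for the moment, N m; "opening": finger opening in m; "finger_force": force on a finger pad.
Only numpy, scipy, OpenCV 4.12 (cv2) and the standard library are available. Lean on these libraries where they do the work, as an engineer would, in place of code of your own. Each camera call takes 0.05 s, during which the arm holds its last target. There are 200 camera calls.

## Working session

There is one attempt and no reset: what is moved stays moved. The work goes in short steps, Python scripts to look and compute and a shell command to move; the robot and the scene stay as the last step left them, time stands still between calls to the robot, and variables do not carry over. Pictures are saved under pics/ and viewed, at most 14 in all, crops included, and the job is handed in when it is done.

```bash
mkdir -p pics; ls
python3 - <<'E'
from workcell import bot
import cv2
for n in("top","scene"):
    c=bot.camera(n); cv2.imwrite(f"pics/{n}0.png",c["img"][...,::-1]); print(n,c["intrinsics"],c["position"],c["attitude"],[k for k in c])
c=bot.camera("wrist");print(c["T_tool_cam"],c["intrinsics"],c.keys())
print(bot.get_obs())
E
```

```text
pics
top [[489.16298936   0.         322.08759809]
 [  0.         489.16298936 229.56873817]
 [  0.           0.           1.        ]] [ 0.34298903 -0.01076151  1.06622853] [-0.70320912 -0.04847138  0.040114    0.7081937 ] ['img', 'intrinsics', 'position', 'attitude']
scene [[437.99866605   0.         313.39589146]
 [  0.         437.99866605 241.68288253]
 [  0.           0.           1.        ]] [1.31117314 0.17375067 0.65419744] [0.54770605 0.28762599 0.35539243 0.70070364] ['img', 'intrinsics', 'position', 'attitude']
[[ 7.56990794e-04  9.60579958e-01  2.78002825e-01  7.12310384e-02]
 [ 9.99999493e-01 -5.42441872e-04 -8.48666265e-04 -6.87278657e-04]
 [-6.64411433e-04  2.78003326e-01 -9.60579882e-01 -1.43479498e-01]
 [ 0.00000000e+00  0.00000000e+00  0.00000000e+00  1.00000000e+00]] [[352.39360396   0.         318.75559883]
 [  0.         352.39360396 244.61671649]
 [  0.           0.           1.        ]] dict_keys(['img', 'intrinsics', 'T_tool_cam'])
{'t': 0.15, 'joint_positions': array([-1.21758692e+00,  3.00329370e-01,  1.52144010e+00, -1.17965553e-05,
        1.32069866e+00, -6.66044096e-02]), 'joint_velocities': array([ 1.13281974e-04, -3.15507331e-05, -5.56437427e-04,  8.48780373e-04,
       -1.08795540e-03, -2.45691450e-03]), 'effort': array([ 1.93040883e-03, -5.43657231e+01, -3.61885893e+01, -9.51665925e-06,
        3.16208432e-03,  1.81632271e-05]), 'ee_pos': array([ 0.22410529, -0.50207581,  0.2308587 ]), 'orientation': array([-4.32439104e-04,  9.78049918e-01,  2.08370263e-01, -6.81706227e-05]), 'ft_force': array([-0.45204636,  0.40961771,  0.93294077]), 'moment': array([-0.02987288,  0.03584069,  0.0452416 ]), 'finger_force': 0.0, 'opening': 0.08568624406519139}
```

View pics/top0.png

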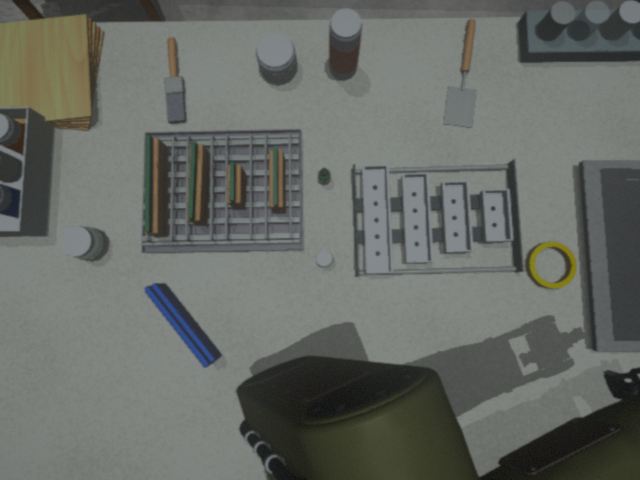

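View pics/scene0.png

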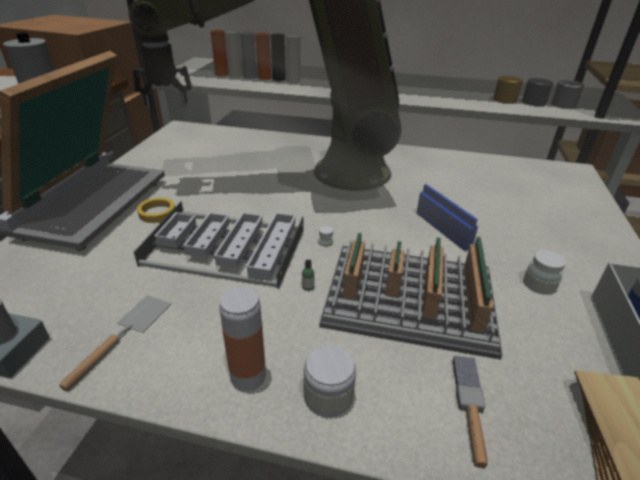

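Top view: drip rack on the left with blade-up squeegees at (155,187)=200, (198,182)=160, (236,185)=80 and (276,180)=120. The trays at (375,220), (415,218), (455,218) and (495,215) are 200, 160, 120 and 80. The bottle is at (323,177). The blue look-alike at (182,325) and the white jar at (323,258) are not part of the job.

```bash
cat > h.py <<'E'
import numpy as np, cv2
from scipy.spatial.transform import Rotation as R
from workcell import bot
def q2R(q): return R.from_quat(np.r_[q[1:],q[0]]).as_matrix()
class V:
    def __init__(s,name):
        o=bot.get_obs(); c=bot.camera(name); s.img=c["img"]; s.K=c["intrinsics"]
        if name=="wrist":
            A=q2R(o["orientation"]); T=c["T_tool_cam"]; s.R=A@T[:3,:3]; s.p=o["ee_pos"]+A@T[:3,3]
        else: s.R=q2R(c["attitude"]); s.p=np.array(c["position"])
    def ray(s,uv):
        d=np.linalg.inv(s.K)@np.r_[uv,1.]; return s.R@(d*[1,-1,-1])
    def plane(s,uv,z):
        d=s.ray(uv); return s.p+d*(z-s.p[2])/d[2]
    def proj(s,P):
        d=(s.R.T@(np.array(P)-s.p))*[1,-1,-1]; u=s.K@d; return u[:2]/u[2]
def tri(views,uvs):
    A=0;b=0
    for v,uv in zip(views,uvs):
        d=v.ray(uv);d/=np.linalg.norm(d);M=np.eye(3)-np.outer(d,d);A=A+M;b=b+M@v.p
    return np.linalg.solve(A,b)
def blobs(img,which,amin=40):
    h=cv2.cvtColor(img,cv2.COLOR_RGB2HSV)
    lo,hi={"green":((45,70,20),(90,255,255)),"wood":((5,70,50),(22,255,255))}[which]
    m=cv2.inRange(h,lo,hi); m=cv2.morphologyEx(m,cv2.MORPH_CLOSE,np.ones((3,3)))
    cs,_=cv2.findContours(m,cv2.RETR_EXTERNAL,cv2.CHAIN_APPROX_NONE)
    return [(cv2.minAreaRect(c),cv2.contourArea(c),c) for c in cs if cv2.contourArea(c)>amin]
E
python3 - <<'E'
from h import *
for n in("top","scene"):
    v=V(n)
    for w in("green","wood"):
        for r,a,c in blobs(v.img,w):
            ctr=np.array(r[0]); s=f"{n} {w} c{ctr.round(1)} size{np.round(r[1],1)} ang{r[2]:.1f} a{a:.0f}"
            if n=="top" : s+=f" xy@.114 {v.plane(ctr,.114).round(4)} len {max(r[1])/v.K[0,0]*(v.p[2]-.114):.3f}"
            print(s)
    if n=="top":
        cv2.imwrite("pics/topcrop.png",cv2.resize(v.img[115:285,130:530,::-1],None,fx=2,fy=2,interpolation=cv2.INTER_CUBIC))
        for uv in[(374,220),(416,219),(455,218),(495,216)]: print(v.plane(np.array(uv),.048).round(4))
E
```

```text
top green c[231.5 180.5] size[ 3. 37.] ang0.0 a76 xy@.114 [0.563 0.18  0.114] len 0.072
top green c[274.7 176. ] size[56.   2.4] ang88.9 a78 xy@.114 [0.5713 0.0938 0.114 ] len 0.109
top green c[192.  179.5] size[ 3.5 75.1] ang2.7 a172 xy@.114 [0.5656 0.259  0.114 ] len 0.146
top green c[147.3 183. ] size[ 3.7 94. ] ang0.8 a220 xy@.114 [0.5594 0.3482 0.114 ] len 0.183
top wood c[238.5 185.5] size[41.  7.] ang90.0 a208 xy@.114 [0.5527 0.1658 0.114 ] len 0.080
top wood c[270.6 179. ] size[56.1  3. ] ang88.0 a90 xy@.114 [0.5652 0.102  0.114 ] len 0.109
top wood c[280.5 178.5] size[57.  5.] ang90.0 a256 xy@.114 [0.5661 0.0823 0.114 ] len 0.111
top wood c[199.5 183. ] size[76.  9.] ang90.0 a490 xy@.114 [0.5585 0.2438 0.114 ] len 0.148
top wood c[155.5 185.5] size[95.  7.] ang90.0 a489 xy@.114 [0.5542 0.3316 0.114 ] len 0.185
top wood c[ 17.4 133.9] size[16.  33.7] ang14.5 a194 xy@.114 [0.6633 0.6167 0.114 ] len 0.066
top wood c[344.7  59.6] size[22.  27.5] ang82.9 a224 xy@.114 [ 0.814  -0.0485  0.114 ] len 0.054
top wood c[31.  76.2] size[64. 13.] ang85.6 a500 xy@.114 [0.786  0.5975 0.114 
[... 1098 characters left out ...]
e wood c[352.6 269.4] size[15.1 57.3] ang11.0 a508
scene wood c[633.5 226. ] size[18. 11.] ang90.0 a93
scene wood c[154.5 209.5] size[23. 37.] ang90.0 a342
scene wood c[629.5 170. ] size[52. 19.] ang90.0 a565
scene wood c[569.  150.5] size[19. 20.] ang90.0 a274
scene wood c[602.8 153.5] size[21.6 50. ] ang16.8 a536
scene wood c[158.1 107.8] size[36.5  2.7] ang80.0 a46
scene wood c[507.8  88.9] size[22.8 27.2] ang14.0 a532
scene wood c[628.   77.5] size[27. 22.] ang90.0 a476
scene wood c[600.1  72.2] size[26.  20.8] ang5.2 a289
scene wood c[262.7  55.9] size[46.5 13.2] ang87.0 a550
scene wood c[219.3  52.4] size[46.1 13.5] ang84.0 a548
scene wood c[ 73.9 110.9] size[194.6 153.7] ang86.7 a7514
```

View pics/topcrop.png

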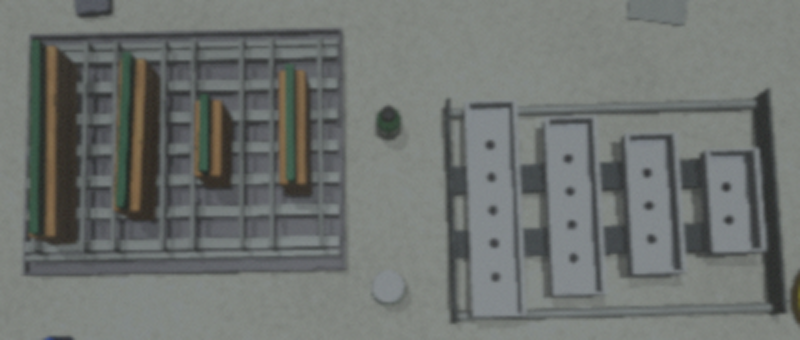

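The crop confirms the choice. The four wood-and-green squeegees stand in the wire rack, and the trays run from longest to shortest, left to right. Next I take wrist views over the storage rack.

```bash
python3 -m inch '[1,1,-1,0,0,0,1, 1,1,-1,0,0,0,1, 1,1,-1,0,0,0,1, 1,1,-1,0,0,0,1, 1,1,-0.5,0,0,0,0, 1,1,-0.5,0,0,0,0, 1,1,-0.5,0,0,0,0, 1,0,0,0,0,0,0]' 60
python3 - <<'E'
from h import *
v=V("wrist"); cv2.imwrite("pics/w1.png",v.img[...,::-1]); np.savez("w1.npz",img=v.img,K=v.K,R=v.R,p=v.p)
o=bot.get_obs();print(o["ee_pos"],o["orientation"],v.p)
E
```

```text
t: 1.25
ee_pos: [0.4579, -0.246, 0.2308]
orientation: [-0.0, 1.0, 0.002, -0.0]
ft_force: [0.5, -0.9, 0.0]
opening: 0.0854
finger_force: 0.0
[ 0.45673106 -0.24677187  0.23082315] [-1.88200836e-04  9.99998900e-01  1.41753001e-03 -3.93001757e-04] [ 0.52880242 -0.2447866   0.37424794]
```

View pics/w1.png

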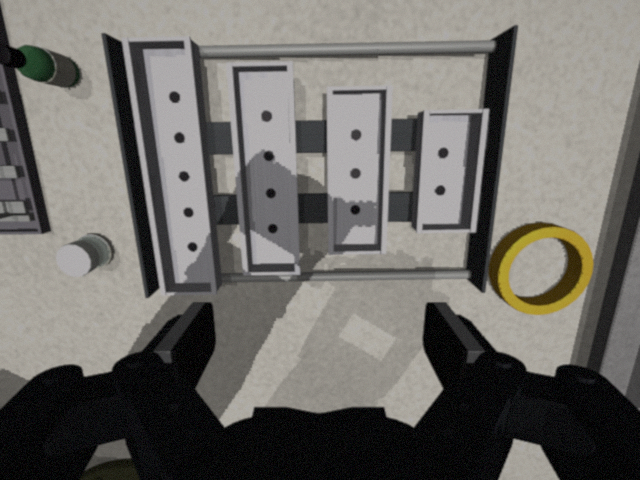

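The wrist view shows all four trays with their drain holes: the 200 tray at (183,165), 160 at (268,170), 120 at (355,172) and 80 at (442,172). I need a second viewpoint for height.

```bash
python3 -m inch '[1,0,-1,0,0,0,0, 1,0,-1,0,0,0,0, 1,0,-1,0,0,0,0, 1,0.25,0,0,0,0,0, 1,0,0,0,0,0,0]'
cat >> h.py <<'E'
class W(V):
    def __init__(s,f): d=np.load(f); s.img,s.K,s.R,s.p=d["img"],d["K"],d["R"],d["p"]
def save(f):
    v=V("wrist"); np.savez(f,img=v.img,K=v.K,R=v.R,p=v.p); return v
def holes(img):
    g=cv2.cvtColor(img,cv2.COLOR_RGB2GRAY); bh=cv2.morphologyEx(g,cv2.MORPH_BLACKHAT,np.ones((17,17)))
    m=(bh>25).astype(np.uint8); out=[]
    cs,_=cv2.findContours(m,cv2.RETR_LIST,cv2.CHAIN_APPROX_NONE)
    for c in cs:
        a=cv2.contourArea(c); (w,h)=cv2.minAreaRect(c)[1]
        if 30<a<200 and max(w,h)<1.6*min(w,h): M=cv2.moments(c); out.append((M["m10"]/a,M["m01"]/a))
    return np.array(out)
E
python3 - <<'E'
from h import *
v2=save("w2.npz"); v1=W("w1.npz")
H1=[h for h in holes(v1.img) if 150<h[0]<460 and h[1]<260]; H2=holes(v2.img)
print(v2.p)
P1=np.array([v1.plane(h,.023) for h in H1]); 
for h,p in zip(H1,P1):
    q=v2.proj(p); d=np.linalg.norm(H2-q,axis=1); j=d.argmin()
    print(np.round(h,1),p[:2].round(4), d[j].round(1), tri([v1,v2],[h,H2[j]]).round(4) if d[j]<8 else "")
E
```

```text
t: 1.92
ee_pos: [0.4662, -0.1282, 0.2313]
orientation: [0.0, 1.0, 0.0, 0.0]
ft_force: [-0.9, -0.3, 0.1]
opening: 0.0853
finger_force: 0.0
[ 0.53704475 -0.12708283  0.37483791]
[192.  246.4] [ 0.4246 -0.1138] 0.8 [ 0.4254 -0.1147  0.0253]
[272.3 228.3] [ 0.4443 -0.1979] 0.4 [ 0.4446 -0.1979  0.0235]
[188.  211.9] [ 0.461  -0.1133] 0.1 [ 0.4611 -0.1133  0.0231]
[354.7 209.4] [ 0.4642 -0.2816] 0.7 [ 0.4647 -0.2815  0.0242]
[270.3 192.8] [ 0.4807 -0.197 ] 0.3 [ 0.4808 -0.1971  0.0235]
[439.6 190. ] [ 0.4841 -0.3653] 0.7 [ 0.4845 -0.3648  0.0246]
[183.6 175.8] [ 0.4969 -0.1124] 0.5 [ 0.4971 -0.1127  0.0237]
[355. 173.] [ 0.5004 -0.2806] 0.4 [ 0.5006 -0.2806  0.0232]
[267.4 154.7] [ 0.5174 -0.1954] 1.0 [ 0.5173 -0.1958  0.0257]
[442.7 152.7] [ 0.52   -0.3647] 0.5 [ 0.5202 -0.3644  0.0238]
[179.  137.4] [ 0.533  -0.1117] 0.5 [ 0.5332 -0.1117  0.023 ]
[355.7 134.4] [ 0.5365 -0.2801] 0.5 [ 0.5367 -0.2801  0.0235]
[266.1 115.7] [ 0.5528 -0.1955] 0.3 [ 0.5529 -0.1956  0.0235]
[174.3  96.6] [ 0.569  -0.1112] 0.5 [ 0.5693 -0.1112  0.023 ]
```

Trays triangulate to z≈0.023–0.025, which matches the 20+3 mm floor. They are spaced 84 mm and yawed about 1.1°. Now the drip rack, from two places.

```bash
python3 -m inch '[1,0.15,-1,0,0,0,0, 1,0.15,-1,0,0,0,0, 1,0.15,-1,0,0,0,0, 1,0.15,-1,0,0,0,0, 1,0.15,-1,0,0,0,0, 1,0.15,-1,0,0,0,0, 1,0.15,-1,0,0,0,0, 1,0,0,0,0,0,0]'
python3 -c "
from h import *
v=save('w3.npz');print(v.p)"
python3 -m inch '[1,0,-1,0,0,0,0, 1,0,-1,0,0,0,0, 1,0,-1,0,0,0,0, 1,0,0,0,0,0,0]'
python3 - <<'E'
from h import *
v=save('w4.npz');print(v.p)
a=W('w3.npz'); 
for n,w in(("3",a),("4",v)):
    for k in("green","wood"):
        for r,A,c in blobs(w.img,k,100): print(n,k,np.round(r[0],1),np.round(r[1],1),round(r[2],1),A)
cv2.imwrite("pics/w34.png",cv2.resize(np.vstack([a.img[:330],v.img[:330]])[...,::-1],(580,600)))
E
```

```text
t: 2.98
ee_pos: [0.5081, 0.1535, 0.2308]
orientation: [0.0, 1.0, 0.001, -0.0]
ft_force: [0.5, 0.7, -0.5]
opening: 0.0858
finger_force: 0.0
[0.57909613 0.15465183 0.37423797]
t: 3.52
ee_pos: [0.5079, 0.2729, 0.2309]
orientation: [0.0, 1.0, 0.001, -0.0]
ft_force: [0.1, -0.5, -0.1]
opening: 0.085
finger_force: 0.0
[0.57887957 0.27410882 0.3743275 ]
3 green [491.3 126.1] [28. 31.] 8.5 541.0
3 green [280.3 161.4] [109.3  12.8] 88.1 1199.0
3 green [397.2 142.4] [ 16.5 171.3] 3.2 2407.5
3 green [171.6 146. ] [228.8  23.3] 84.4 4433.0
3 green [ 51.8 145.9] [291.   32.4] 76.4 7971.0
3 wood [294.7 159.5] [103.2  16.1] 88.9 1483.5
3 wood [268.7 159.5] [103.2   9. ] 88.1 777.5
3 wood [376.8 142.7] [ 24.8 158.6] 2.5 3387.0
3 wood [408.6 142.5] [  4.9 159.3] 3.4 578.5
3 wood [201.  145.3] [212.7  37.8] 85.1 6938.5
3 wood [118.4 149.1] [227.9  14.7] 80.3 2600.5
3 wood [ 88.5 145.7] [269.8  44.1] 77.7 10156.5
4 green [623.5 125.5] [29. 31.] 90.0 730.0
4 green [441.  160.7] [ 19.4 111.1] 5.0 1891.0
4 green [559.7 141.1] [ 29.5 173.4] 9.9 4499.5
4 green [333.5 146.5] [ 12.1 225.4] 1.9 2223.5
4 green [213.1 148.3] [284.5  19.4] 83.5 4533.0
4 wood [414.6 158.3] [ 34.  104.6] 5.9 2924.0
4 wood [497.3 142.8] [ 11.7 136.3] 7.5 1309.5
4 wood [525.2 140.5] [ 40.1 162.8] 8.7 5616.5
4 wood [345.8 146.5] [ 11.4 211.3] 1.9 2049.5
4 wood [320.8 145.5] [ 13.6 211.3] 1.3 2482.0
4 wood [201.2 150.6] [260.7   3.8] 83.3 463.0
4 wood [237.2 148.1] [263.9  31.2] 84.3 6861.5
```

View pics/w34.png

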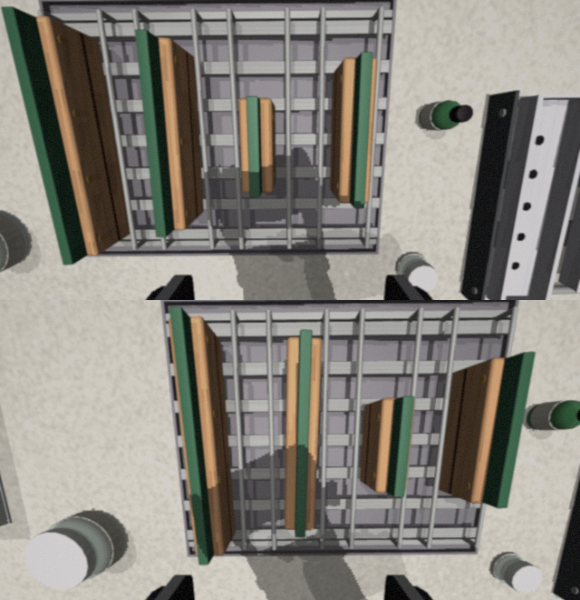

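Both wrist views show the four squeegees parallel in their bays, with the blades clear. In view 4 they are, left to right, 200, 160, 80 and 120. I fit the blade edges and solve for height.

```bash
cat > sq.py <<'E'
from h import *
def edges(v):
    out=[]
    for r,A,c in blobs(v.img,"green",900):
        c=c[:,0,:].astype(float); y0,y1=c[:,1].min(),c[:,1].max()
        rows=np.arange(int(y0+.12*(y1-y0)),int(y1-.12*(y1-y0)))
        L=np.polyfit(rows,[c[c[:,1]==k,0].min() for k in rows],1); Rr=np.polyfit(rows,[c[c[:,1]==k,0].max()+1 for k in rows],1)
        left=r[0][0]<v.K[0,2]; e=L if left else Rr
        out.append((left,[(np.polyval(e,y),y) for y in(y0,y1+1)]))
    return sorted(out,key=lambda o:o[1][0][0])
def cen(v,e,z):
    left,(a,b)=e; A,B=v.plane(a,z),v.plane(b,z); d=A-B; n=np.array([-d[1],d[0]])/np.linalg.norm(d) # +y normal
    c=(A+B)[:2]/2-n*(.0045 if left else -.0045); return c,np.linalg.norm(d),np.degrees(np.arctan2(d[1],d[0]))
E
python3 - <<'E'
from sq import *
from scipy.optimize import brentq
a,b=W("w3.npz"),W("w4.npz")
for ea,eb in zip(edges(a),edges(b)):
    z=brentq(lambda z:cen(a,ea,z)[0][1]-cen(b,eb,z)[0][1],.05,.17)
    print("z %.4f"%z,[ (np.round(c,4),round(l,4),round(w,2)) for c,l,w in(cen(a,ea,.114),cen(b,eb,.114))])
E
```

```text
z 0.1143 [(array([0.5632, 0.3505]), np.float64(0.1971), np.float64(1.76)), (array([0.5635, 0.3504]), np.float64(0.1972), np.float64(1.81))]
z 0.1108 [(array([0.5688, 0.2619]), np.float64(0.1575), np.float64(-0.87)), (array([0.5692, 0.2635]), np.float64(0.1563), np.float64(-0.77))]
z 0.1101 [(array([0.5639, 0.1813]), np.float64(0.0773), np.float64(-0.1)), (array([0.5643, 0.1832]), np.float64(0.0781), np.float64(0.14))]
z 0.1149 [(array([0.575 , 0.0971]), np.float64(0.1178), np.float64(0.83)), (array([0.5752, 0.0967]), np.float64(0.1165), np.float64(0.75))]
```

Measured blade-top heights are 0.110–0.115 m against 0.114 expected, and the lengths match (198, 158, 78, 118). Start with the 200. A small helper works out the shifts.

```bash
cat > go.py <<'E'
import sys
from h import *
o=bot.get_obs(); A=q2R(o["orientation"])
for a in sys.argv[1:]:
    t=np.array([float(k) for k in a.split(",")]); print(a,"units",(A.T@(t-o["ee_pos"])/.04).round(2))
print("yaw",np.degrees(np.arctan2(A[1,0],A[0,0])).round(2),"z",o["ee_pos"][2].round(4))
E
python3 -m inch '[1,0.7,-1,0,0,0,-0.18, 1,0.7,-0.95,0,0,0,0, 1,0,0,0,0,0,0]'
python3 go.py .5634,.3505,.058
```

```text
t: 3.95
ee_pos: [0.5644, 0.3507, 0.2297]
orientation: [0.0, 1.0, 0.01, -0.001]
ft_force: [-0.3, -0.7, -0.6]
opening: 0.0855
finger_force: 0.0
.5634,.3505,.058 units [-0.02  0.    4.29]
yaw 1.09 z 0.2297
```

```bash
python3 -m inch '[1,0,0,1,0,0,0, 1,0,0,1,0,0,0, 1,0,0,1,0,0,0, 1,0,0,0.8,0,0,0, 1,0,0,0.49,0,0,0, 1,0,0,0,0,0,0, -1,0,0,0,0,0,0, -1,0,0,0,0,0,0]' 60
python3 -m inch '[-1,0,0,0,0,0,0, -1,0,0,0,0,0,0, -1,0,0,0,0,0,0, -1,0,0,0,0,0,0]'
python3 -m inch '[-1,0,0,-0.3,0,0,0, -1,0,0,-0.7,0,0,0, -1,0,0,-1,0,0,0, -1,0,0,-1,0,0,0, -1,0,0,-1,0,0,0, -1,0,0,0,0,0,0]'
python3 go.py .4970,-.1124,.218
```

```text
t: 4.95
ee_pos: [0.5636, 0.3514, 0.0612]
orientation: [-0.001, 1.0, 0.01, 0.001]
ft_force: [0.5, 0.8, 0.1]
opening: 0.0513
finger_force: 0.0
t: 5.45
ee_pos: [0.5633, 0.3515, 0.0605]
orientation: [-0.0, 1.0, 0.01, 0.001]
ft_force: [-0.0, -0.5, 5.4]
opening: 0.0275
finger_force: 60.3
t: 6.2
ee_pos: [0.5637, 0.3516, 0.2237]
orientation: [-0.001, 1.0, 0.01, 0.003]
ft_force: [-0.7, -0.5, -2.6]
opening: 0.0272
finger_force: 59.5
.4970,-.1124,.218 units [-1.9  11.57  0.1 ]
yaw 1.14 z 0.2237
```

The 200 is held: opening 27 mm, about 2.6 N of weight. Next I carry it over.

```bash
python3 -m inch '[-1,-0.1,0.5,0,0,0,0, -1,-0.2,1,0,0,0,0, -1,-0.2,1,0,0,0,0, -1,-0.2,1,0,0,0,0, -1,-0.2,1,0,0,0,0, -1,-0.2,1,0,0,0,0, -1,-0.2,1,0,0,0,0, -1,-0.2,1,0,0,0,0]'
python3 -m inch '[-1,-0.2,1,0,0,0,0, -1,-0.2,1,0,0,0,0, -1,-0.1,1,0,0,0,0, -1,0,0.6,0,0,0,0, -1,0,0.47,0,0,0,0, -1,0,0,0,0,0,0]'
python3 go.py .4970,-.1124,.0635
```

```text
t: 7.2
ee_pos: [0.508, 0.0488, 0.2188]
orientation: [0.0, 1.0, 0.01, -0.001]
ft_force: [0.9, -0.1, -3.1]
opening: 0.027
finger_force: 59.5
t: 7.95
ee_pos: [0.4919, -0.1137, 0.2191]
orientation: [-0.0, 1.0, 0.009, -0.001]
ft_force: [-0.5, 0.1, -3.0]
opening: 0.0272
finger_force: 59.6
.4970,-.1124,.0635 units [ 0.13 -0.03  3.89]
yaw 1.06 z 0.2191
```

```bash
python3 -m inch '[-1,0.13,-0.03,0.5,0,0,0, -1,0,0,1,0,0,0, -1,0,0,1,0,0,0, -1,0,0,0.8,0,0,0, -1,0,0,0.4,0,0,0, -1,0,0,0.14,0,0,0, -1,0,0,0,0,0,0, -1,0,0,0,0,0,0]'
python3 go.py .4970,-.1124,.0610
```

```text
t: 8.95
ee_pos: [0.4979, -0.1119, 0.0671]
orientation: [0.0, 1.0, 0.01, 0.001]
ft_force: [0.1, -0.2, -3.4]
opening: 0.0276
finger_force: 59.5
.4970,-.1124,.0610 units [-0.02  0.01  0.15]
yaw 1.13 z 0.0671
```

```bash
python3 -m inch '[-1,0,0,0.08,0,0,0, -1,0,0,0.04,0,0,0, -1,0,0,0,0,0,0]'
python3 -m inch '[-1,0,0,0.04,0,0,0, -1,0,0,0,0,0,0]'
```

```text
t: 9.32
ee_pos: [0.4974, -0.1118, 0.0615]
orientation: [0.0, 1.0, 0.01, 0.0]
ft_force: [-1.9, 0.1, 0.7]
opening: 0.027
finger_force: 59.9
t: 9.57
ee_pos: [0.4975, -0.1118, 0.0614]
orientation: [0.0, 1.0, 0.01, 0.0]
ft_force: [-13.9, 2.7, 25.9]
opening: 0.0272
finger_force: 63.1
```

On the floor, pressing slightly. I ease back and open.

```bash
python3 -m inch '[-1,0,0,-0.04,0,0,0, -1,0,0,0,0,0,0, 1,0,0,0,0,0,0, 1,0,0,0,0,0,0, 1,0,0,0,0,0,0, 1,0,0,0,0,0,0, 1,0,0,-0.4,0,0,0, 1,0,0,-1,0,0,0]'
python3 -m inch '[1,0,0,-1,0,0,0, 1,0,0,-1,0,0,0, 1,0,0,-0.8,0,0,0, 1,0,0,0,0,0,0]'
python3 go.py .569,.2627,.226
python3 - <<'E'
from h import *
v=V("wrist"); cv2.imwrite("pics/p1.png",v.img[...,::-1])
E
```

```text
t: 10.58
ee_pos: [0.4967, -0.1116, 0.1176]
orientation: [-0.0, 1.0, 0.01, -0.001]
ft_force: [0.9, 1.4, 0.0]
opening: 0.0854
finger_force: 0.0
t: 11.08
ee_pos: [0.4981, -0.112, 0.2327]
orientation: [0.001, 1.0, 0.01, 0.003]
ft_force: [0.0, -0.4, -0.6]
opening: 0.0856
finger_force: 0.0
.569,.2627,.226 units [ 1.96 -9.33  0.16]
yaw 1.13 z 0.2327
```

View pics/p1.png

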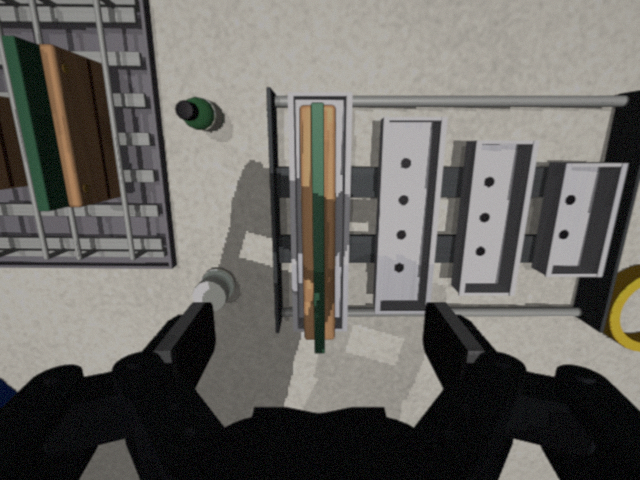

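The 200 stands centred and upright in its tray at (318,225), and the bottle at (195,112) is untouched. Next is the 160.

```bash
python3 -m inch '[1,0.1,-0.6,0,0,0,0, 1,0.2,-1,0,0,0,0, 1,0.2,-1,0,0,0,0, 1,0.2,-1,0,0,0,0, 1,0.2,-1,0,0,0,0, 1,0.2,-1,0,0,0,0, 1,0.2,-1,0,0,0,0, 1,0.2,-1,0,0,0,0]'
python3 -m inch '[1,0.3,-1,0,0,0,0, 1,0.3,-0.7,0,0,0,0, 1,0,0,0,0,0,0]'
python3 go.py .569,.2627,.060
```

```text
t: 12.12
ee_pos: [0.551, 0.1946, 0.2285]
orientation: [0.0, 1.0, 0.01, -0.001]
ft_force: [0.6, 0.3, -0.2]
opening: 0.0859
finger_force: 0.0
t: 12.5
ee_pos: [0.5736, 0.2633, 0.2278]
orientation: [0.0, 1.0, 0.011, -0.001]
ft_force: [-0.5, 0.2, 0.1]
opening: 0.0857
finger_force: 0.0
.569,.2627,.060 units [-0.11  0.01  4.2 ]
yaw 1.24 z 0.2278
```

```bash
python3 -m inch '[1,-0.11,0,1,0,0,0, 1,0,0,1,0,0,0, 1,0,0,1,0,0,0, 1,0,0,0.7,0,0,0, 1,0,0,0.45,0,0,0, 1,0,0,0,0,0,0, -1,0,0,0,0,0,0, -1,0,0,0,0,0,0]'
python3 -m inch '[-1,0,0,0,0,0,0, -1,0,0,0,0,0,0, -1,0,0,0,0,0,0, -1,0,0,0,0,0,0]'
python3 -m inch '[-1,0,0,-0.3,0,0,0, -1,0,0,-0.7,0,0,0, -1,0,0,-1,0,0,0, -1,0,0,-1,0,0,0, -1,0,0,-1,0,0,0, -1,0,0,0,0,0,0, -1,0,0,0,0,0,0]'
python3 go.py .4986,-.1965,.220
```

```text
t: 13.5
ee_pos: [0.5701, 0.2619, 0.0645]
orientation: [-0.0, 1.0, 0.01, 0.001]
ft_force: [-0.3, 0.8, -0.2]
opening: 0.0516
finger_force: 0.0
t: 14.0
ee_pos: [0.5699, 0.2619, 0.0641]
orientation: [-0.0, 1.0, 0.01, 0.001]
ft_force: [-1.9, 0.2, 6.1]
opening: 0.0272
finger_force: 58.8
t: 14.88
ee_pos: [0.5692, 0.2615, 0.2224]
orientation: [0.0, 1.0, 0.01, -0.001]
ft_force: [0.5, 0.3, -3.7]
opening: 0.0273
finger_force: 58.9
.4986,-.1965,.220 units [-1.99 11.41  0.07]
yaw 1.13 z 0.2224
```

```bash
python3 -m inch '[-1,-0.1,0.5,0,0,0,0, -1,-0.2,1,0,0,0,0, -1,-0.2,1,0,0,0,0, -1,-0.2,1,0,0,0,0, -1,-0.2,1,0,0,0,0, -1,-0.2,1,0,0,0,0, -1,-0.2,1,0,0,0,0, -1,-0.2,1,0,0,0,0]'
python3 -m inch '[-1,-0.2,1,0,0,0,0, -1,-0.2,1,0,0,0,0, -1,-0.1,1,0,0,0,0, -1,0,0.5,0,0,0,0, -1,0,0.4,0,0,0,0, -1,0,0,0,0,0,0, -1,0,0,0,0,0,0]'
python3 go.py .4990,-.1965,.0690
```

```text
t: 15.88
ee_pos: [0.5146, -0.0406, 0.2219]
orientation: [-0.0, 1.0, 0.01, -0.001]
ft_force: [0.9, -0.2, -2.5]
opening: 0.0271
finger_force: 58.9
t: 16.75
ee_pos: [0.4988, -0.1949, 0.2231]
orientation: [-0.0, 1.0, 0.01, -0.0]
ft_force: [1.1, -0.1, -3.1]
opening: 0.0269
finger_force: 59.0
.4990,-.1965,.0690 units [0.01 0.04 3.85]
yaw 1.18 z 0.2231
```

```bash
python3 -m inch '[-1,0,0.04,0.5,0,0,0, -1,0,0,1,0,0,0, -1,0,0,1,0,0,0, -1,0,0,0.8,0,0,0, -1,0,0,0.4,0,0,0, -1,0,0,0.12,0,0,0, -1,0,0,0,0,0,0, -1,0,0,0,0,0,0]'
python3 -m inch '[-1,0,0,0.05,0,0,0, -1,0,0,0,0,0,0]'
```

```text
t: 17.75
ee_pos: [0.4992, -0.1976, 0.0716]
orientation: [0.0, 1.0, 0.01, 0.001]
ft_force: [-0.4, -0.4, -2.6]
opening: 0.0277
finger_force: 58.9
t: 18.0
ee_pos: [0.4987, -0.1974, 0.0686]
orientation: [0.0, 1.0, 0.01, 0.0]
ft_force: [0.5, -0.6, -2.8]
opening: 0.027
finger_force: 58.9
```

```bash
python3 -m inch '[-1,0,0,0.05,0,0,0, -1,0,0,0,0,0,0]'
python3 -m inch '[-1,0,0,0.03,0,0,0, -1,0,0,0,0,0,0]'
```

```text
t: 18.25
ee_pos: [0.4985, -0.1973, 0.0663]
orientation: [-0.0, 1.0, 0.01, -0.0]
ft_force: [0.6, 0.4, -3.2]
opening: 0.0273
finger_force: 58.9
t: 18.5
ee_pos: [0.4987, -0.1974, 0.0652]
orientation: [-0.0, 1.0, 0.01, -0.0]
ft_force: [0.0, 0.4, -3.2]
opening: 0.0271
finger_force: 59.2
```

```bash
python3 -m inch '[-1,0,0,0.02,0,0,0, -1,0,0,0,0,0,0]'
```

```text
t: 18.75
ee_pos: [0.4987, -0.1974, 0.0651]
orientation: [0.0, 1.0, 0.01, 0.0]
ft_force: [-3.9, 2.2, 5.1]
opening: 0.0268
finger_force: 60.1
```

Contact (the force sign flipped). Release and go up, then on to the 80.

```bash
python3 -m inch '[1,0,0,0,0,0,0, 1,0,0,0,0,0,0, 1,0,0,0,0,0,0, 1,0,0,0,0,0,0, 1,0,0,-0.4,0,0,0, 1,0,0,-1,0,0,0, 1,0,0,-1,0,0,0, 1,0,0,-1,0,0,0]'
python3 -m inch '[1,0,0,-0.6,0,0,0, 1,0,0,0,0,0,0]'
python3 go.py .564,.1825,.226
python3 - <<'E'
from h import *
v=V("wrist"); cv2.imwrite("pics/p2.png",v.img[...,::-1])
E
```

```text
t: 19.75
ee_pos: [0.4985, -0.1973, 0.2031]
orientation: [0.0, 1.0, 0.01, 0.0]
ft_force: [0.2, -0.1, 0.6]
opening: 0.0854
finger_force: 0.0
t: 20.0
ee_pos: [0.4992, -0.1976, 0.2271]
orientation: [0.001, 1.0, 0.01, 0.002]
ft_force: [-0.0, -0.4, -0.5]
opening: 0.0856
finger_force: 0.0
.564,.1825,.226 units [ 1.81 -9.47  0.02]
yaw 1.13 z 0.2271
```

View pics/p2.png

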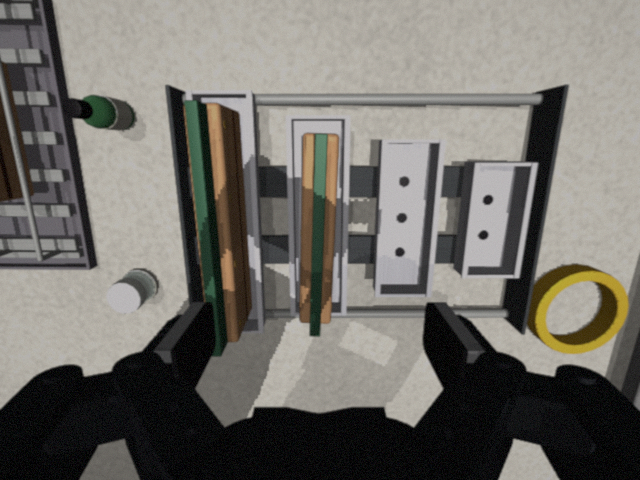

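The 160 stands in its tray at (318,225), with the 200 beside it at (225,225). Next is the 80.

```bash
python3 -m inch '[1,0.1,-0.6,0,0,0,0, 1,0.2,-1,0,0,0,0, 1,0.2,-1,0,0,0,0, 1,0.2,-1,0,0,0,0, 1,0.2,-1,0,0,0,0, 1,0.2,-1,0,0,0,0, 1,0.2,-1,0,0,0,0, 1,0.2,-1,0,0,0,0]'
python3 -m inch '[1,0.2,-1,0,0,0,0, 1,0.2,-0.85,0,0,0,0, 1,0,0,0,0,0,0, 1,0,0,0,0,0,0]'
python3 go.py .564,.1825,.060
```

```text
t: 21.05
ee_pos: [0.5523, 0.1091, 0.2233]
orientation: [0.0, 1.0, 0.01, -0.001]
ft_force: [0.4, -0.3, -0.1]
opening: 0.0854
finger_force: 0.0
t: 21.55
ee_pos: [0.5668, 0.1816, 0.2236]
orientation: [0.0, 1.0, 0.01, -0.001]
ft_force: [0.1, 0.8, 0.7]
opening: 0.0853
finger_force: 0.0
.564,.1825,.060 units [-0.06 -0.03  4.09]
yaw 1.13 z 0.2236
```

```bash
python3 -m inch '[1,-0.06,-0.03,1,0,0,0, 1,0,0,1,0,0,0, 1,0,0,1,0,0,0, 1,0,0,0.6,0,0,0, 1,0,0,0.43,0,0,0, 1,0,0,0,0,0,0, -1,0,0,0,0,0,0, -1,0,0,0,0,0,0]'
python3 -m inch '[-1,0,0,0,0,0,0, -1,0,0,0,0,0,0, -1,0,0,0,0,0,0, -1,0,0,0,0,0,0]'
python3 -m inch '[-1,0,0,-0.3,0,0,0, -1,0,0,-0.7,0,0,0, -1,0,0,-1,0,0,0, -1,0,0,-1,0,0,0, -1,0,0,-1,0,0,0, -1,0,0,0,0,0,0, -1,0,0,0,0,0,0]'
python3 go.py .502,-.365,.220
```

```text
t: 22.55
ee_pos: [0.5652, 0.1833, 0.0643]
orientation: [-0.0, 1.0, 0.01, 0.001]
ft_force: [-0.2, -0.9, -0.4]
opening: 0.0517
finger_force: 0.0
t: 23.05
ee_pos: [0.565, 0.1833, 0.0639]
orientation: [-0.0, 1.0, 0.01, 0.0]
ft_force: [-1.5, -1.1, 5.6]
opening: 0.0271
finger_force: 59.1
t: 23.92
ee_pos: [0.5644, 0.1831, 0.2226]
orientation: [0.0, 1.0, 0.01, -0.001]
ft_force: [1.1, 0.3, -2.0]
opening: 0.0274
finger_force: 59.1
.502,-.365,.220 units [-1.83 13.67  0.07]
yaw 1.13 z 0.2226
```

```bash
python3 -m inch '[-1,-0.1,0.5,0,0,0,0, -1,-0.2,1,0,0,0,0, -1,-0.2,1,0,0,0,0, -1,-0.2,1,0,0,0,0, -1,-0.2,1,0,0,0,0, -1,-0.2,1,0,0,0,0, -1,-0.2,1,0,0,0,0, -1,-0.2,1,0,0,0,0]'
python3 -m inch '[-1,-0.1,1,0,0,0,0, -1,-0.1,1,0,0,0,0, -1,-0.1,1,0,0,0,0, -1,0,1,0,0,0,0, -1,0,1,0,0,0,0, -1,0,0.7,0,0,0,0, -1,0,0.5,0,0,0,0, -1,0,0,0,0,0,0]'
python3 -m inch '[-1,0,0,0,0,0,0]'
python3 go.py .5025,-.3650,.0690
```

```text
t: 24.92
ee_pos: [0.5094, -0.1199, 0.2224]
orientation: [-0.0, 1.0, 0.01, -0.001]
ft_force: [0.4, -0.5, -1.5]
opening: 0.0271
finger_force: 59.1
t: 25.92
ee_pos: [0.5023, -0.3674, 0.2219]
orientation: [-0.001, 1.0, 0.009, -0.001]
ft_force: [0.2, -0.0, -0.3]
opening: 0.0272
finger_force: 59.1
t: 26.05
ee_pos: [0.5031, -0.3657, 0.2227]
orientation: [-0.0, 1.0, 0.01, -0.0]
ft_force: [0.2, -0.4, -0.6]
opening: 0.0269
finger_force: 59.1
.5025,-.3650,.0690 units [-0.01 -0.02  3.84]
yaw 1.13 z 0.2227
```

```bash
python3 -m inch '[-1,0,-0.02,0.5,0,0,0, -1,0,0,1,0,0,0, -1,0,0,1,0,0,0, -1,0,0,0.8,0,0,0, -1,0,0,0.4,0,0,0, -1,0,0,0.14,0,0,0, -1,0,0,0,0,0,0, -1,0,0,0,0,0,0]'
python3 -m inch '[-1,0,0,0.08,0,0,0, -1,0,0,0,0,0,0, -1,0,0,0,0,0,0]'
python3 go.py .5025,-.3650,.0649
```

```text
t: 27.05
ee_pos: [0.504, -0.3656, 0.0709]
orientation: [0.001, 1.0, 0.01, 0.001]
ft_force: [0.7, -0.3, -1.2]
opening: 0.0273
finger_force: 59.1
t: 27.42
ee_pos: [0.5036, -0.3653, 0.0665]
orientation: [-0.0, 1.0, 0.01, -0.0]
ft_force: [0.2, 0.1, -1.8]
opening: 0.0273
finger_force: 59.1
.5025,-.3650,.0649 units [-0.03 -0.01  0.04]
yaw 1.13 z 0.0665
```

```bash
python3 -m inch '[-1,0,0,0.03,0,0,0, -1,0,0,0,0,0,0]'
python3 -m inch '[-1,0,0,0.02,0,0,0, -1,0,0,0,0,0,0]'
```

```text
t: 27.68
ee_pos: [0.5035, -0.3653, 0.0652]
orientation: [-0.0, 1.0, 0.01, -0.0]
ft_force: [-0.1, 0.1, -1.1]
opening: 0.0275
finger_force: 59.1
t: 27.92
ee_pos: [0.5036, -0.3654, 0.065]
orientation: [0.0, 1.0, 0.01, 0.0]
ft_force: [-2.7, 2.5, 5.6]
opening: 0.027
finger_force: 59.7
```

Contact. Release, go up, and on to the 120.

```bash
python3 -m inch '[1,0,0,0,0,0,0, 1,0,0,0,0,0,0, 1,0,0,0,0,0,0, 1,0,0,0,0,0,0, 1,0,0,-0.4,0,0,0, 1,0,0,-1,0,0,0, 1,0,0,-1,0,0,0, 1,0,0,-1,0,0,0]'
python3 -m inch '[1,0,0,-0.6,0,0,0, 1,0.1,-0.5,0,0,0,0, 1,0.2,-1,0,0,0,0, 1,0.2,-1,0,0,0,0, 1,0.2,-1,0,0,0,0, 1,0.2,-1,0,0,0,0, 1,0.2,-1,0,0,0,0, 1,0.2,-1,0,0,0,0]'
python3 go.py .575,.097,.226
```

```text
t: 28.92
ee_pos: [0.5035, -0.3653, 0.2032]
orientation: [0.0, 1.0, 0.01, 0.0]
ft_force: [0.2, -0.1, 0.3]
opening: 0.0852
finger_force: 0.0
t: 29.92
ee_pos: [0.55, -0.102, 0.224]
orientation: [-0.0, 1.0, 0.01, -0.0]
ft_force: [0.8, 0.0, -0.5]
opening: 0.0856
finger_force: 0.0
.575,.097,.226 units [ 0.73 -4.96 -0.05]
yaw 1.16 z 0.224
```

```bash
python3 -m inch '[1,0.2,-1,0,0,0,0, 1,0.2,-1,0,0,0,0, 1,0.2,-1,0,0,0,0, 1,0,-1,0,0,0,0, 1,0,-0.6,0,0,0,0, 1,0,-0.3,0,0,0,0, 1,0,0,0,0,0,0, 1,0,0,0,0,0,0]'
python3 - <<'E'
from sq import *
v=save("w5.npz")
for e in edges(v): print([np.round(k,4) for k in cen(v,e,.114)])
E
python3 go.py .575,.097,.060
```

```text
t: 30.92
ee_pos: [0.5705, 0.0914, 0.2244]
orientation: [0.0, 1.0, 0.01, -0.0]
ft_force: [0.1, -0.0, 0.8]
opening: 0.0852
finger_force: 0.0
[array([0.5751, 0.0957]), np.float64(0.1172), np.float64(0.6517)]
[array([ 0.5282, -0.111 ]), np.float64(0.1429), np.float64(1.6369)]
.575,.097,.060 units [ 0.12 -0.14  4.11]
yaw 1.08 z 0.2244
```

```bash
python3 -m inch '[1,0.12,-0.13,1,0,0,0, 1,0,0,1,0,0,0, 1,0,0,1,0,0,0, 1,0,0,0.6,0,0,0, 1,0,0,0.45,0,0,0, 1,0,0,0,0,0,0, -1,0,0,0,0,0,0, -1,0,0,0,0,0,0]'
python3 -m inch '[-1,0,0,0,0,0,0, -1,0,0,0,0,0,0, -1,0,0,0,0,0,0, -1,0,0,0,0,0,0]'
python3 -m inch '[-1,0,0,-0.3,0,0,0, -1,0,0,-0.7,0,0,0, -1,0,0,-1,0,0,0, -1,0,0,-1,0,0,0, -1,0,0,-1,0,0,0, -1,0,0,0,0,0,0, -1,0,0,0,0,0,0]'
python3 go.py .5006,-.2807,.220
```

```text
t: 31.98
ee_pos: [0.5757, 0.0974, 0.0636]
orientation: [-0.0, 1.0, 0.01, 0.001]
ft_force: [0.2, -0.0, -0.2]
opening: 0.0513
finger_force: 0.0
t: 32.48
ee_pos: [0.5755, 0.0975, 0.0631]
orientation: [-0.0, 1.0, 0.01, 0.0]
ft_force: [-2.6, -0.5, 5.9]
opening: 0.0272
finger_force: 58.9
t: 33.35
ee_pos: [0.5748, 0.0974, 0.2218]
orientation: [0.0, 1.0, 0.01, -0.001]
ft_force: [-0.5, 0.4, -2.3]
opening: 0.0272
finger_force: 59.4
.5006,-.2807,.220 units [-2.04  9.41  0.05]
yaw 1.13 z 0.2218
```

```bash
python3 -m inch '[-1,-0.2,0.5,0,0,0,0, -1,-0.3,1,0,0,0,0, -1,-0.3,1,0,0,0,0, -1,-0.3,1,0,0,0,0, -1,-0.3,1,0,0,0,0, -1,-0.3,1,0,0,0,0, -1,-0.2,1,0,0,0,0, -1,-0.14,1,0,0,0,0]'
python3 -m inch '[-1,0,1,0,0,0,0, -1,0,0.6,0,0,0,0, -1,0,0.3,0,0,0,0, -1,0,0,0,0,0,0, -1,0,0,0,0,0,0]'
python3 go.py .501,-.2807,.0680
```

```text
t: 34.35
ee_pos: [0.4981, -0.2059, 0.2216]
orientation: [-0.0, 1.0, 0.01, -0.001]
ft_force: [-0.6, -0.0, -1.7]
opening: 0.0275
finger_force: 59.5
t: 34.98
ee_pos: [0.5012, -0.2792, 0.2225]
orientation: [-0.0, 1.0, 0.01, -0.0]
ft_force: [0.3, -0.7, -0.8]
opening: 0.0272
finger_force: 59.4
.501,-.2807,.0680 units [-0.01  0.04  3.86]
yaw 1.19 z 0.2225
```

```bash
python3 -m inch '[-1,0,0.03,0.5,0,0,0, -1,0,0,1,0,0,0, -1,0,0,1,0,0,0, -1,0,0,0.8,0,0,0, -1,0,0,0.4,0,0,0, -1,0,0,0.16,0,0,0, -1,0,0,0,0,0,0, -1,0,0,0,0,0,0]'
python3 -m inch '[-1,0,0,0.08,0,0,0, -1,0,0,0,0,0,0, -1,0,0,0,0,0,0]'
```

```text
t: 35.98
ee_pos: [0.5016, -0.2816, 0.0692]
orientation: [0.0, 1.0, 0.01, 0.001]
ft_force: [-1.1, 0.4, -2.1]
opening: 0.0276
finger_force: 59.3
t: 36.35
ee_pos: [0.5011, -0.2814, 0.065]
orientation: [0.0, 1.0, 0.01, 0.0]
ft_force: [-0.7, 0.4, -0.9]
opening: 0.0269
finger_force: 59.3
```

```bash
python3 -m inch '[-1,0,0,0.02,0,0,0, -1,0,0,0,0,0,0]'
python3 -m inch '[-1,0,0,0.02,0,0,0, -1,0,0,0,0,0,0]'
```

```text
t: 36.6
ee_pos: [0.5011, -0.2814, 0.0642]
orientation: [0.0, 1.0, 0.01, 0.0]
ft_force: [-0.8, 0.5, -0.6]
opening: 0.0271
finger_force: 59.6
t: 36.85
ee_pos: [0.5011, -0.2815, 0.0641]
orientation: [0.0, 1.0, 0.01, 0.0]
ft_force: [-4.5, 1.5, 9.1]
opening: 0.0269
finger_force: 60.7
```

Contact. Release and lift away, then the final check.

```bash
python3 -m inch '[1,0,0,0,0,0,0, 1,0,0,0,0,0,0, 1,0,0,0,0,0,0, 1,0,0,0,0,0,0, 1,0,0,-0.4,0,0,0, 1,0,0,-1,0,0,0, 1,0,0,-1,0,0,0, 1,0,0,-1,0,0,0]'
python3 -m inch '[1,0,0,-0.6,0,0,0, 1,-1,-0.5,0,0,0,0, 1,-0.5,-0.5,0,0,0,0, 1,0,0,0,0,0,0, 1,0,0,0,0,0,0]'
python3 - <<'E'
from sq import *
v=save("w6.npz"); cv2.imwrite("pics/f1.png",v.img[...,::-1])
for e in edges(v): print([np.round(k,4) for k in cen(v,e,.115)])
s=V("scene"); cv2.imwrite("pics/f2.png",cv2.resize(s.img[160:360,100:520,::-1],(800,381)))
E
```

```text
t: 37.85
ee_pos: [0.501, -0.2813, 0.2019]
orientation: [0.0, 1.0, 0.01, 0.0]
ft_force: [0.2, 0.0, -0.4]
opening: 0.0854
finger_force: 0.0
t: 38.48
ee_pos: [0.4408, -0.2428, 0.2242]
orientation: [0.0, 1.0, 0.01, 0.001]
ft_force: [0.6, 1.2, -0.4]
opening: 0.0851
finger_force: 0.0
[array([ 0.5732, -0.0514]), np.float64(0.0229), np.float64(-14.8629)]
[array([ 0.497 , -0.1116]), np.float64(0.1947), np.float64(1.5878)]
[array([ 0.498 , -0.1974]), np.float64(0.1575), np.float64(-0.7482)]
[array([ 0.5009, -0.2812]), np.float64(0.1171), np.float64(0.8959)]
[array([ 0.5032, -0.3664]), np.float64(0.0834), np.float64(0.7749)]
```

View pics/f1.png

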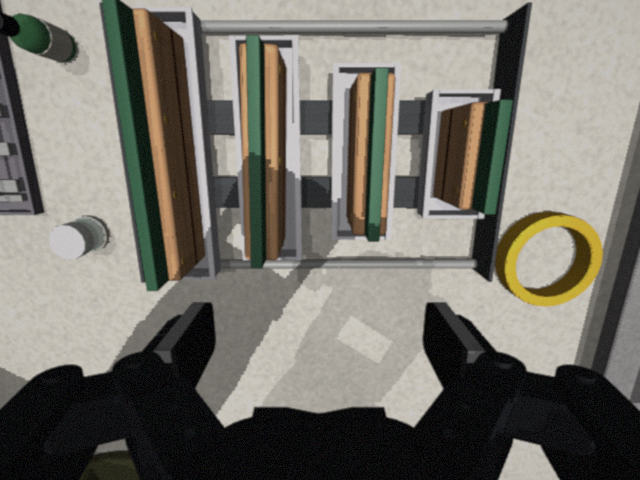

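View pics/f2.png

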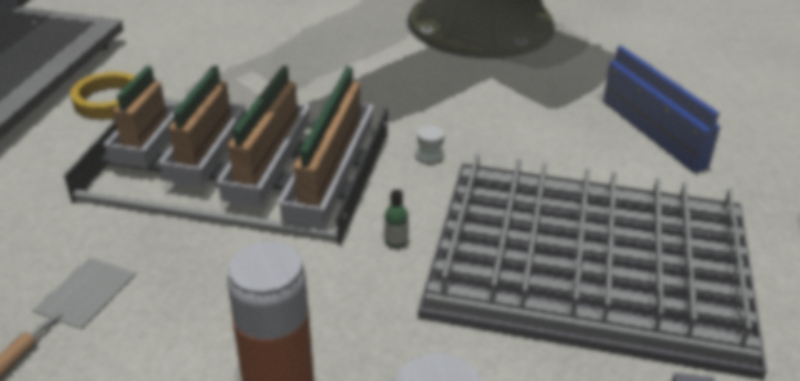

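All four stand upright with blades up in their matching trays, within 2 mm of the tray centres. The bottle at (397,220) is still standing and the blue look-alike at (660,105) is untouched.

```bash
python3 -c "
from workcell import bot
print(bot.job_done())"
```

```text
the job is handed in; nothing more can be done
None
```

I moved all four squeegees to the trays for their lengths, blade up and flat on the tray floors, left the dropper bottle and blue look-alike untouched, and handed the job in at about 39 s.

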